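# Clip the key tag's snap hook onto the staple eye

## Robot

A 6-joint arm with a two-finger parallel gripper is mounted at the origin on a cart in front of the work surface, level with it; the furniture and walls round the work are solid. World frame = base frame: x ahead of the robot, y to its left, z up, the work surface at z = 0. Lengths are in m, angles in rad, forces in N, time in s.
With the tool pointing down it reaches from about 0.375 to 0.9 m from the base axis. Payload 3.1 kg.
Tool frame: the origin (TCP) lies midway between the tips of the shut fingers; the grasp point (between the pads) lies grip_depth behind it (grip_depth is the distance from the TCP to the grasp point, in m); z points along the fingers, y is the line along which they close (so a half turn about z gives the same grasp; the last joint's range is limited). The gripper opens to 85 mm and grips with 20 to 120 N. Pads are 22 mm wide; open, the fingers measure 114 mm over their backs; the gripper's body (76 mm by 85 mm) begins 54 mm behind the grasp point. The pads swing forward as they close: fully open they stand 13 mm farther back than shut.
Start: joints at [1.028, 0.527, 1.433, -0, 1.181, -0.178], TCP at [0.222, 0.584, 0.231] pointing down, gripper open.
Joint ranges: [-3.08, 3.08], [-0.75, 2.2], [0.22, 2.44], [-1.43, 4.57], [0, 2.65], [-2.85, 2.85]. Speed limits (rad/s): [2.79, 2.79, 3.14, 3.14, 3.14, 3.14].

## Interface

Orientations are given as a rotation vector (axis times angle).
In Python, from workcell import get_state, capture, camera_params, close_job, silhouettes, grip_depth gives the robot as it stands.
- The arm moves only by the tool apply_moves, never from a script. Its argument "moves" is a list of rows, each an object with "grip": the closure, from 0 (fully open) to 1 (shut); "offset": the shift along the tool's x, y, z in mm, a list of three; "angular": the turn, a rotation vector about the tool's x, y, z in rad, a list of three. In form: [{"grip": grip, "offset": [x, y, z], "angular": [rx, ry, rz]}, ...]. A call has 1 to 10 rows; each row shifts and turns the commanded pose from where the row before left it, along the tool's axes as they then stand; what a row does not reach is not made up. A row lasts 1/10 s, in which the tool goes at most 50 mm and 8.59 degrees, less where a joint would pass 70% of its speed; a pose out of reach is approached as far as the arm can. A call with a gripper value outside its range is refused whole. The fingers move at their own pace and stop on an object; the grip force is fixed at half the most. Time passes only in rows, so rows that do not move let the fingers close. It gives the time, the measured TCP pose, the force, the opening and the grip force at its end, in the units of the state.
- get_state(): the state, without advancing time (a new reading comes with each control period).
- capture(name): name is "scene" or "top" or "wrist"; returns (picture, depth): 420x560x3 uint8, blue, green, red; 420x560 float32, m along the optical axis (not along the pixel's ray), 0 where there is no reading.
- camera_params(name): a dict with "fx", "fy", "cx", "cy" (pixels), "R" (3x3) and "t" (3): a world point X has camera coordinates R X + t; the wrist camera has in their place "mount" (4x4, takes a point from camera to tool coordinates, whose origin is the TCP and whose axes are the flange's). Camera axes: x right, y down, z forward; pixel columns grow to the right and rows downward; lengths in m; the calibration is good to about 2 mm. A picture is of the moment at which its call begins: read the wrist's pose just before it. camera_params takes no time and is no camera call.
- close_job(): hands the job in; it is judged then, once.
Trained networks look in the newest picture that a camera, given by its name, has taken for a name from the list of things; names that differ only in an ending like _2 or _b are one class to them, and where a whole thing is asked for, a point or a joint stands for the part that bears it (a point fixed in the world has none). Each returns a list of dicts, best first, with "conf" (0 to 1); they miss things now and then, are a little off and sometimes report something else, mostly with a low value. They report only what shows in the picture. A call takes as long as a camera call. They do not tell look-alikes from the thing itself.
- silhouettes(camera, target): "pixels" (420x560 bool, what is visible of it) and "box" ([left, top, right, bottom] in pixels, round what is visible of it).
The state is a dict: "time": time; "qpos": joint angles; "qd": joint speeds; "effort": joint torques, N m; "position": TCP position; "tcp_rot": TCP orientation; "wrist_force": force on the tool from outside, world axes, zero at the start; "ft_torque": the same for the moment, N m; "gripper_width": finger opening in m; "finger_force": force on a finger pad.
Only numpy, scipy, OpenCV 4.12 (cv2) and the standard library are available. Lean on these libraries where they do the work, as an engineer would, in place of code of your own. Each camera call takes 0.05 s, during which the arm holds its last target. There are 200 camera calls.

## Task

Take the snap hook (with its black key tag) out of its slotted stand and clip it onto the steel staple eye: press its sprung gate inward against the eye's bar until the bar is in, then let the hook down so that it hangs upright from the bar by its crown, bar inside, gate snapped shut again, and let go. Feel your way gently: never push the hook against the eye with 25 N or more, and leave the other things on the bench where they are.

Things in the scene. Friction and masses are not known exactly. Their poses are not given: they have to be found in the camera images.
- hook_tab (a point): grip point of the loose snap hook (aluminium, 42 x 14 x 149 mm, about 0.17 kg): the middle of the plain upright thumb tab on its crown. The tab is 20 mm along the hook's x, 14 mm along y; it reaches 18 mm above this point and 24 mm below it, where the wider crown begins
- hook: the same hook; origin under its foot, z up along it, x from its solid spine (inner face x = -12 mm) to its gate side, y across its flat (12 mm thick). Heights above the origin: black tag 0 to 26 mm (40 mm along x), neck, lower bar 36 to 46, window 46 to 100, tab to 149 (grip point 131). The crown's underside is a roof: 100 high at x = 0, 92 at x = -12 and 12
- gate (a joint): sprung gate in the hook's mouth: bar 6 mm thick (hook x = 11 to 17 mm), 42.5 mm long, hinged at its lower end (x = 14, height 44). 0 = shut; grows as it swings inward; hard stop 0.58 rad. At 33 mm above the hinge it takes about 3 N to start, 5 to 6 N at the stop. The bar that opened it passes it by moving up past its tip; it then springs shut below the bar
- hook_nose (a point): lower end of the nose that comes down from the crown above the gate (x = 10 to 18 mm, height 88 in the hook's frame). The 8 mm bar must come in below it, its centre best 77 mm high in the hook (73 to 82 will do); it clears the nose inward at hook x = 5 mm and meets the gate's hard stop at about x = 0; there it has room to move up into the crown
- hook_pocket (a point): where the bar's centre lies in the hook when the hook hangs from it: 95 mm above the hook's origin on its middle line, 36 mm below the grip point
- hook_stand: fixed black slotted stand on a plate 90 x 50 mm; origin under its middle, z up. The hook stands upright in its slot (41.6 x 13.6 mm, floor 13 mm and rim 37 mm high), hook x along the stand's x; draw it straight up and carry it calmly: it can swing about the line of the fingers
- eye_stand: fixed stand of the staple eye: grey foot 130 x 96 x 10 mm, origin under its middle, z up. The eye is an upright inverted U of 8 mm round steel, its level bar along the stand's y, legs at y = -31 and 31 mm. The U is clamped tight in slots of the foot, anywhere from x = -25 to +25 mm: where is not reported and must be felt or seen
- eye_mid (a point): point in mid-height of the eye's bar, 125 mm above the bench, over the middle of the foot: the bar's centre is up to 25 mm off it either way along the stand's x. The bar is straight for 44 mm. The hook, its x along the stand's x or against it, can come from either side
- multimeter: bystander: hand multimeter lying face up, 130 x 66 x 39 mm; origin under its middle
- fuse_box: bystander: small carton 40 x 62 x 30 mm; origin under its middle
- flux_jar: bystander: jar with screw lid, 45 mm across, 30 mm high; origin under its middle
Not all that is in view belongs to the job. There is more than one size of the hook; the one meant has the size given above.

How it is judged:
On the way, in this order (a step that is already met when the one before it is completed fails the run):
1. the hook is lifted clear of its stand (z of hook_tab in the frame of hook_stand above 0.171 m and contact force between hook and hook_stand below 0.1 N), for 0.1 s.
2. the eye's bar presses the gate inward (value of joint gate above 0.3 rad and contact force between hook and eye_stand above 0.5 N), for 0.05 s.
3. the bar is inside, in the crown, with the gate shut (value of joint gate below 0.08 rad and z of hook_pocket in the frame of eye_stand between 0.115 and 0.131 m and horizontal distance between hook_pocket and eye_stand below 0.037 m), for 0.1 s.
At the end, for the whole second after the job is handed in: The hook hangs at rest from the eye's bar and is let go: its pocket within 7 mm below to 6 mm above the bar's height and within 37 mm of the eye stand's middle, its gate shut (under 0.08 rad), its tilt under 0.3 rad, its weight on the eye (value of joint gate below 0.08 rad and z of hook_pocket in the frame of eye_stand between 0.118 and 0.131 m and horizontal distance between hook_pocket and eye_stand below 0.037 m and angle between hook's own z axis and vertical below 0.3 rad and contact force between hook and eye_stand above 0.5 N and linear speed of hook below 0.03 m/s); the robot touches nothing.
It fails at once if the hook is pushed against the eye with 25 N or more (contact force between hook and eye_stand above 25 N).
It fails at once if the multimeter is moved by more than 30 mm (distance of multimeter from where it was at the start of the episode above 0.03 m).
It fails at once if the fuse box is moved by more than 30 mm (distance of fuse_box from where it was at the start of the episode above 0.03 m).
It fails at once if the flux jar is moved by more than 30 mm (distance of flux_jar from where it was at the start of the episode above 0.03 m).
It also fails if it takes over 66 s, if anything falls off the work surface, if the arm or the gripper's body presses on something with over 40 N, if the wrist force passes 120 N, or if a joint passes its speed limit or range.

## Working session

There is one attempt and no reset: what is moved stays moved. The work goes in short steps, Python scripts to look and compute and a tool call to move; the robot and the scene stay as the last step left them, time stands still between calls to the robot, and variables do not carry over. Pictures are saved under pics/ and viewed, at most 10 in all, crops included, and the job is handed in when it is done.

Besides the shell and the picture viewer there is one more tool, called after "Call:" by a JSON object that holds its "op" and its "data", one argument or row to a line. apply_moves: Moves the arm, as the interface text tells. Its arguments: {"type":"object","properties":{"moves":{"type":"array"}},"required":["moves"]}

```bash
mkdir -p pics; ls; cat > h.py <<'E'
import numpy as np,cv2
from workcell import *
def world(cam,depth,u,v,z=None):
    p=camera_params(cam); d=depth[v,u] if z is None else z
    c=np.stack([(u-p['cx'])/p['fx']*d,(v-p['cy'])/p['fy']*d,d],-1)
    return (c-p['t'])@np.array(p['R'])
E
python3 - <<'E'
from h import *
s=get_state(); print({k:np.round(v,3) for k,v in s.items()}, grip_depth if not callable(grip_depth) else grip_depth())
for c in ['scene','top']:
    im,d=capture(c); cv2.imwrite(f'pics/{c}.png',im); np.save(c+'.npy',d)
    p=camera_params(c); print(c,np.round(p['R'],3).tolist(),np.round(p['t'],3),p['fx'])
    for n in ['hook','hook_stand','eye_stand','multimeter','fuse_box','flux_jar']:
        for r in silhouettes(c,n):
            v,u=np.nonzero(r['pixels']); ok=d[v,u]>0; P=world(c,d,u[ok],v[ok])
            if len(P): print(n,round(r['conf'],2),r['box'],len(P),'med',np.round(np.median(P,0),3),'lo',np.round(np.percentile(P,3,0),3),'hi',np.round(np.percentile(P,97,0),3))
E
```

```text
pics
{'time': np.float64(0.0), 'qpos': array([ 1.028,  0.528,  1.434, -0.   ,  1.181, -0.178]), 'qd': array([ 0.001,  0.   ,  0.001, -0.   , -0.002, -0.   ]), 'effort': array([ 1.0000e-03, -4.4234e+01, -1.7803e+01, -0.0000e+00,  8.0000e-03,
       -0.0000e+00]), 'position': array([0.222, 0.583, 0.23 ]), 'tcp_rot': array([-5.680e-01, -3.089e+00,  3.000e-03]), 'wrist_force': array([-0.5  , -0.153,  0.124]), 'ft_torque': array([ 0.014, -0.038, -0.006]), 'finger_force': np.float64(0.0), 'gripper_width': np.float64(0.086)} 0.0187
scene [[0.703, -0.711, -0.007], [-0.32, -0.308, -0.896], [0.635, 0.632, -0.444]] [-0.43   0.263  0.551] 408.0344964513344
hook 0.72 [161.0, 184.6, 180.6, 222.0] 353 med [0.479 0.231 0.03 ] lo [ 0.466  0.225 -0.002] hi [0.55  0.354 0.1  ]
hook 0.64 [178.3, 166.2, 195.3, 226.0] 560 med [0.473 0.145 0.096] lo [0.458 0.138 0.035] hi [0.494 0.155 0.158]
hook 0.62 [131.4, 202.2, 148.3, 244.6] 327 med [0.379 0.201 0.044] lo [ 0.368  0.197 -0.   ] hi [0.394 0.217 0.101]
hook_stand 0.95 [173.8, 215.6, 211.3, 244.4] 624 med [0.465 0.137 0.01 ] lo [ 0.436  0.117 -0.001] hi 
[... 1123 characters left out ...]
04.3, 365.8, 273.1] 2517 med [ 0.525 -0.132  0.01 ] lo [ 0.466 -0.187  0.005] hi [ 0.589 -0.078  0.127]
eye_stand 0.5 [220.4, 285.4, 255.7, 318.6] 561 med [0.38  0.07  0.029] lo [0.353 0.04  0.015] hi [0.405 0.099 0.034]
multimeter 0.72 [386.3, 184.7, 442.1, 249.2] 1842 med [ 0.576 -0.302  0.028] lo [ 0.522 -0.354  0.008] hi [ 0.633 -0.254  0.034]
fuse_box 0.94 [219.9, 284.9, 257.0, 319.2] 544 med [0.379 0.07  0.03 ] lo [0.353 0.042 0.025] hi [0.407 0.097 0.034]
fuse_box 0.64 [189.7, 234.5, 223.4, 279.1] 636 med [0.481 0.141 0.007] lo [0.439 0.119 0.001] hi [0.522 0.177 0.039]
flux_jar 0.89 [233.5, 132.5, 257.9, 156.5] 358 med [0.726 0.069 0.029] lo [0.708 0.049 0.002] hi [0.748 0.089 0.033]
```

View pics/scene.png

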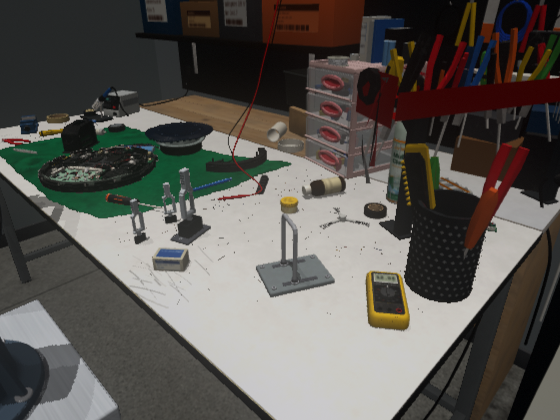

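```bash
python3 - <<'E'
import cv2
a=cv2.imread('pics/top.png'); b=cv2.imread('pics/scene.png')
x=cv2.resize(a[190:320,140:270],(390,390),interpolation=cv2.INTER_CUBIC)
y=cv2.resize(b[155:255,120:220],(390,390),interpolation=cv2.INTER_CUBIC)
cv2.imwrite('pics/crop1.png',cv2.hconcat([x,y]))
E
```

```text
(no output)
```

View pics/crop1.png

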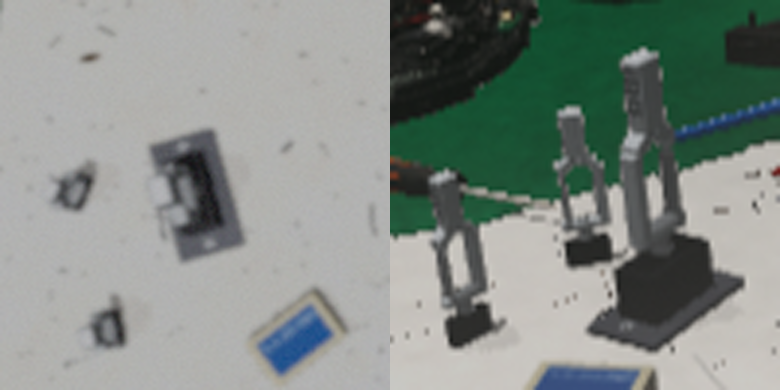

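View pics/top.png

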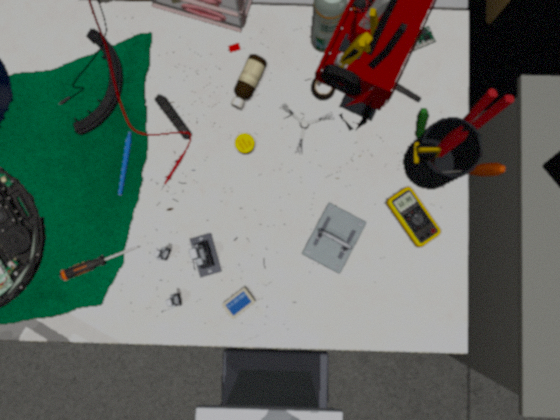

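Candidates (scene view): tall hook in the black stand at (187,196), and two smaller loose hooks at (140,222) and (170,203). The stand one is meant: its top is at z≈0.162 (13+149 mm), while the others are only ~0.105 tall. The crop confirms this. The eye stand is at scene (295,255), the multimeter at (388,300), the fuse box at (170,260) and the jar at (289,204).

```bash
python3 - <<'E'
from h import *
def rect(P): 
    (c,s,a)=cv2.minAreaRect((P[:,:2]*1000).astype(np.float32)); return np.round(c,1),np.round(s,1),round(a,1)
for c in ['top','scene']:
    im=cv2.imread(f'pics/{c}.png'); d=np.load(c+'.npy')
    v,u=np.nonzero(d>0); P=world(c,d,u,v); 
    def sel(cx,cy,r,lo,hi): 
        m=(np.hypot(P[:,0]-cx,P[:,1]-cy)<r)&(P[:,2]>lo)&(P[:,2]<hi); return P[m]
    print(c)
    b=sel(.525,-.132,.06,.11,.14); print('bar',len(b),rect(b),np.round(np.median(b,0),4), b[:,2].max())
    f=sel(.525,-.132,.085,.006,.016); print('foot',len(f),rect(f))
    t=sel(.478,.145,.03,.125,.175); print('tab',len(t),rect(t),np.round(np.percentile(t,[5,50,95],0),4).tolist())
    r=sel(.478,.145,.05,.028,.04); print('rim',len(r),rect(r))
    r=sel(.478,.145,.056,.004,.012); print('plate',len(r),rect(r))
E
```

```text
top
bar 141 (array([ 516.8, -128.5]), array([69.8,  8. ]), 63.4) [ 0.5163 -0.128   0.1275] 0.1316953672264156
foot 2223 (array([ 524.5, -119.9]), array([125.7, 145.9]), 63.6)
tab 108 (array([481.1, 149.2]), array([20.7, 14. ]), 18.1) [[0.4722, 0.1411, 0.1308], [0.4811, 0.1474, 0.1597], [0.4902, 0.1556, 0.1642]]
rim 169 (array([481.3, 149.3]), array([56. , 28.1]), 18.6)
plate 390 (array([478.8, 145.5]), array([101.7,  98.6]), 68.5)
scene
bar 126 (array([ 513.3, -130.3]), array([66. ,  8.1]), 63.6) [ 0.5077 -0.1393  0.1241] 0.12789372656107043
foot 1780 (array([ 524.1, -134.8]), array([ 97.8, 129.7]), 62.8)
tab 164 (array([478.3, 148.5]), array([22.3, 16. ]), 26.8) [[0.4685, 0.1409, 0.1276], [0.475, 0.1445, 0.1444], [0.4871, 0.1513, 0.1594]]
rim 175 (array([478.8, 148.2]), array([56.8, 27.5]), 17.4)
plate 127 (array([477.6, 146. ]), array([85.9, 44.3]), 14.3)
```

```bash
cat >> h.py <<'E'
from scipy.spatial.transform import Rotation as R_
def to_tool(target,yaw=None):
    s=get_state(); R=R_.from_rotvec(s['tcp_rot']).as_matrix()
    d=R.T@(np.array(target)-s['position'])*1000
    print('tool off mm',np.round(d,1),'yaw y',np.degrees(np.arctan2(R[1,1],R[0,1])).round(2),'z axis',R[:,2].round(4))
    if yaw is not None:
        g=R_.from_euler('z',yaw-90,degrees=True).as_matrix()@np.diag([-1,1,-1.])
        # desired: y axis at yaw, z down
        y=np.array([np.cos(np.radians(yaw)),np.sin(np.radians(yaw)),0]);z=np.array([0,0,-1.]);x=np.cross(y,z)
        G=np.stack([x,y,z],1); print('rot',R_.from_matrix(R.T@G).as_rotvec().round(4)); print('off in goal frame',np.round(G.T@(np.array(target)-s['position'])*1000,1))
E
python3 - <<'E'
from h import *
print(np.round(camera_params('wrist')['mount'],3), camera_params('wrist')['fx'])
to_tool([.45,.14,.23],18)
E
```

```text
[[ 0.    -0.964 -0.265  0.067]
 [ 1.     0.     0.     0.001]
 [-0.    -0.265  0.964 -0.142]
 [ 0.     0.     0.     1.   ]] 294.5488467420223
tool off mm [-370.8 -334.     1.3] yaw y 69.16 z axis [ 0.  0. -1.]
rot [ 0.     -0.      0.8928]
off in goal frame [-492.7   79.3    1.4]
```

Call:
{"op": "apply_moves", "data": {
  "moves": [
    {"grip": 0.3,"offset": [0,0,0],"angular": [0,0,0.149]},
    {"grip": 0.3,"offset": [0,0,0],"angular": [0,0,0.149]},
    {"grip": 0.3,"offset": [0,0,0],"angular": [0,0,0.149]},
    {"grip": 0.3,"offset": [0,0,0],"angular": [0,0,0.149]},
    {"grip": 0.3,"offset": [0,0,0],"angular": [0,0,0.149]},
    {"grip": 0.3,"offset": [0,0,0],"angular": [0,0,0.148]}
  ]
}}

```text
time: 1.3
position: [0.2223, 0.5841, 0.2313]
tcp_rot: [-1.855, -2.536, -0.0]
wrist_force: [-0.0, -0.2, -0.2]
gripper_width: 0.0597
finger_force: 0.0
```

Call:
{"op": "apply_moves", "data": {
  "moves": [
    {"grip": 0.3,"offset": [-43,10,0],"angular": [0,0,0]},
    {"grip": 0.3,"offset": [-43,10,0],"angular": [0,0,0]},
    {"grip": 0.3,"offset": [-43,10,0],"angular": [0,0,0]},
    {"grip": 0.3,"offset": [-43,10,0],"angular": [0,0,0]},
    {"grip": 0.3,"offset": [-43,10,0],"angular": [0,0,0]},
    {"grip": 0.3,"offset": [-43,10,0],"angular": [0,0,0]},
    {"grip": 0.3,"offset": [-43,10,0],"angular": [0,0,0]},
    {"grip": 0.3,"offset": [-43,10,0],"angular": [0,0,0]},
    {"grip": 0.3,"offset": [-43,10,0],"angular": [0,0,0]},
    {"grip": 0.3,"offset": [-43,10,0],"angular": [0,0,0]}
  ]
}}

```text
time: 2.3
position: [0.4511, 0.2044, 0.2317]
tcp_rot: [1.847, 2.541, 0.001]
wrist_force: [1.3, 0.5, 0.2]
gripper_width: 0.0596
finger_force: 0.0
```

```bash
cat >> h.py <<'E'
def wrist():
    s=get_state(); im,d=capture('wrist'); p=camera_params('wrist'); M=np.array(p['mount'])
    v,u=np.nonzero(d>0); z=d[v,u]
    c=np.stack([(u-p['cx'])/p['fx']*z,(v-p['cy'])/p['fy']*z,z],-1)
    P=(c@M[:3,:3].T+M[:3,3])@R_.from_rotvec(s['tcp_rot']).as_matrix().T+s['position']
    return im,d,u,v,P
def rect(P):
    (c,s,a)=cv2.minAreaRect((P[:,:2]*1000).astype(np.float32)); return np.round(c,1),np.round(s,1),round(a,1)
def sel(P,cx,cy,r,lo,hi): return P[(np.hypot(P[:,0]-cx,P[:,1]-cy)<r)&(P[:,2]>lo)&(P[:,2]<hi)]
E
python3 - <<'E'
from h import *
print(get_state()['time']); to_tool([.48,.149,.125],18)
im,d,u,v,P=wrist(); cv2.imwrite('pics/w1.png',im)
t=sel(P,.48,.149,.03,.145,.175); print('tab',len(t),rect(t),np.percentile(t[:,2],[5,50,95]))
t=sel(P,.48,.149,.03,.158,.175); print('tabtop',len(t),rect(t))
r=sel(P,.48,.149,.05,.03,.04); print('rim',len(r),rect(r))
E
```

```text
2.3
tool off mm [-61.6  10.2 106.7] yaw y 17.99 z axis [ 9.e-04  3.e-04 -1.e+00]
rot [ 0.0009  0.     -0.0002]
off in goal frame [-61.6  10.3 106.7]
tab 565 (array([480.8, 152.3]), array([20.6, 13.9]), 15.9) [0.14728023 0.1601411  0.16190695]
tabtop 366 (array([480.9, 152.2]), array([18.9, 13.9]), 18.1)
rim 607 (array([480.7, 152.4]), array([55.3, 26.9]), 18.0)
```

View pics/w1.png

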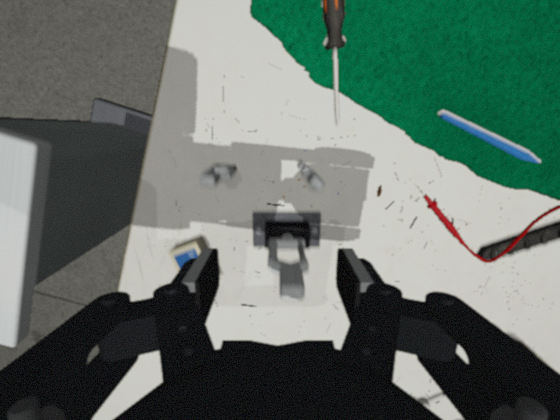

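The wrist view shows the hook in its stand at (288,265), with the small hooks at (218,175) and (310,178). I need a zoom to tell spine from gate.

```bash
python3 - <<'E'
from h import *
im=cv2.imread('pics/w1.png')
cv2.imwrite('pics/w1c.png',cv2.resize(im[205:305,235:340],(630,600),interpolation=cv2.INTER_CUBIC))
c='scene';d=np.load('scene.npy');v,u=np.nonzero(d>0);P=world(c,d,u,v)
# occupancy along hook x at window heights, all views
im,d2,u2,v2,P2=wrist()
t=np.load('top.npy');v3,u3=np.nonzero(t>0);P3=world('top',t,u3,v3)
for Q,o in((P,(.4785,.1485)),(P2,(.4808,.1523)),(P3,(.481,.1492))):
    x=((Q[:,0]-o[0])*.951+(Q[:,1]-o[1])*.309)*1000; y=(-(Q[:,0]-o[0])*.309+(Q[:,1]-o[1])*.951)*1000
    m=(abs(x)<30)&(abs(y)<15)
    for lo,hi in((.063,.085),(.085,.1),(.1,.112)):
        k=m&(Q[:,2]>lo)&(Q[:,2]<hi); print(lo,np.histogram(x[k],bins=np.arange(-30,31,4))[0], np.median(y[k]) if k.any() else '')
E
```

```text
0.063 [ 0  5 34 11  5  0  0  0  0  1 26  8  1  0  0] -1.9889044963209415
0.085 [ 0  2 26  7  2  0  0  0  0  1 16  7  0  0  0] -2.5053099771470184
0.1 [ 0  3 13 12  6  3  1  0  2  4 10  4  0  0  0] -2.9493245713958163
0.063 [ 0  0 28 27 17  0  0  0  0  0 28 17  0  0  0] 4.202125637075694
0.085 [ 0  0 20 19 12  0  0  0  0  0 21 14  0  0  0] 4.387072449135962
0.1 [ 0  0 47 22 12  5  1  0  1  4 17 13  3  0  0] 4.657171820021487
0.063 [0 0 6 2 1 0 0 0 2 0 3 2 0 0 0] -4.440182927409143
0.085 [0 0 3 3 0 0 0 0 0 0 1 1 0 0 0] -4.766804293397495
0.1 [ 0  0 11  4  1  1  0  0  0  0  2  2  0  0  0] -2.3290838307319044
```

View pics/w1c.png

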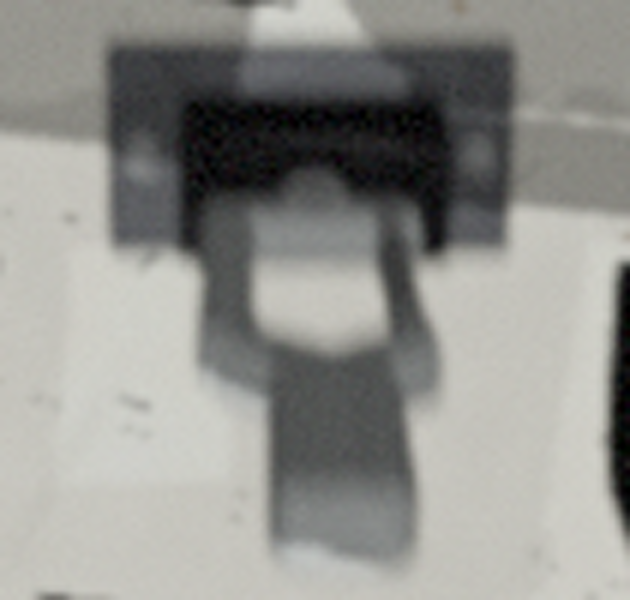

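Spine (thick) is on the left at crop x≈230 and the thin gate on the right at ≈405, so hook +x points along world +18°. Next I move above the tab.

Call:
{"op": "apply_moves", "data": {
  "moves": [
    {"grip": 0.3,"offset": [-30,5,0],"angular": [0,0,0]},
    {"grip": 0.3,"offset": [-31,5,0],"angular": [0,0,0]},
    {"grip": 0.3,"offset": [0,0,20],"angular": [0,0,0]},
    {"grip": 0.3,"offset": [0,0,20],"angular": [0,0,0]},
    {"grip": 0.3,"offset": [0,0,0],"angular": [0,0,0]},
    {"grip": 0.3,"offset": [0,0,0],"angular": [0,0,0]}
  ]
}}

```text
time: 3.0
position: [0.4784, 0.1516, 0.1914]
tcp_rot: [-1.846, -2.541, 0.001]
wrist_force: [-0.3, -0.2, -0.9]
gripper_width: 0.0598
finger_force: 0.0
```

```bash
python3 - <<'E'
from h import *
to_tool([.48,.15,.127],18)
im,d,u,v,P=wrist(); cv2.imwrite('pics/w2.png',im)
t=sel(P,.48,.149,.03,.158,.175); print('tabtop',len(t),rect(t))
t=sel(P,.48,.149,.03,.135,.175); print('tab',len(t),rect(t))
E
```

```text
tool off mm [-2.   1.1 64.4] yaw y 18.02 z axis [-7.e-04  1.e-04 -1.e+00]
rot [-0.0006 -0.0003  0.0004]
off in goal frame [-2.   1.1 64.4]
tabtop 631 (array([480.7, 152.3]), array([19.7, 13.7]), 18.5)
tab 965 (array([480.7, 152.3]), array([20.7, 13.7]), 18.5)
```

Call:
{"op": "apply_moves", "data": {
  "moves": [
    {"grip": 0.3,"offset": [-1,1.5,16],"angular": [0,0,0]},
    {"grip": 0.3,"offset": [0,0,16],"angular": [0,0,0]},
    {"grip": 0.3,"offset": [0,0,16],"angular": [0,0,0]},
    {"grip": 0.3,"offset": [0,0,16],"angular": [0,0,0]},
    {"grip": 0.3,"offset": [0,0,0],"angular": [0,0,0]},
    {"grip": 0.5,"offset": [0,0,0],"angular": [0,0,0]},
    {"grip": 0.7,"offset": [0,0,0],"angular": [0,0,0]},
    {"grip": 0.8,"offset": [0,0,0],"angular": [0,0,0]},
    {"grip": 1,"offset": [0,0,0],"angular": [0,0,0]},
    {"grip": 1,"offset": [0,0,0],"angular": [0,0,0]}
  ]
}}

```text
time: 4.05
position: [0.481, 0.1507, 0.1285]
tcp_rot: [1.846, 2.54, 0.002]
wrist_force: [-0.5, 0.3, 5.7]
gripper_width: 0.0193
finger_force: 58.8
```

Call:
{"op": "apply_moves", "data": {
  "moves": [
    {"grip": 1,"offset": [0,0,0],"angular": [0,0,0]},
    {"grip": 1,"offset": [0,0,0],"angular": [0,0,0]}
  ]
}}

```text
time: 4.25
position: [0.481, 0.1507, 0.1286]
tcp_rot: [1.846, 2.54, 0.002]
wrist_force: [-1.2, -0.5, 6.6]
gripper_width: 0.019
finger_force: 58.8
```

Call:
{"op": "apply_moves", "data": {
  "moves": [
    {"grip": 1,"offset": [0,0,-3],"angular": [0,0,0]},
    {"grip": 1,"offset": [0,0,-6],"angular": [0,0,0]},
    {"grip": 1,"offset": [0,0,-10],"angular": [0,0,0]},
    {"grip": 1,"offset": [0,0,-12],"angular": [0,0,0]},
    {"grip": 1,"offset": [0,0,-12],"angular": [0,0,0]},
    {"grip": 1,"offset": [0,0,-12],"angular": [0,0,0]},
    {"grip": 1,"offset": [0,0,-12],"angular": [0,0,0]},
    {"grip": 1,"offset": [0,0,-8],"angular": [0,0,0]},
    {"grip": 1,"offset": [0,0,-5],"angular": [0,0,0]},
    {"grip": 1,"offset": [0,0,0],"angular": [0,0,0]}
  ]
}}

```text
time: 5.25
position: [0.4806, 0.1506, 0.208]
tcp_rot: [1.846, 2.541, 0.001]
wrist_force: [-0.3, 0.5, -2.3]
gripper_width: 0.0192
finger_force: 58.8
```

```bash
python3 - <<'E'
from h import *
s=get_state(); print(s['position'],s['wrist_force'],s['gripper_width'],s['ft_torque'])
im,d=capture('scene'); cv2.imwrite('pics/s2.png',im); np.save('s2.npy',d)
v,u=np.nonzero(d>0);P=world('scene',d,u,v)
# bar: fit in eye frame
e=np.array([.894,-.448]); f=np.array([.448,.894])
for n in('scene','top'):
    D=d if n=='scene' else np.load('top.npy'); v,u=np.nonzero(D>0); P=world(n,D,u,v)
    b=sel(P,.516,-.129,.05,.112,.135); 
    A=b[:,:2]-b[:,:2].mean(0); w=np.linalg.svd(A)[2][0]; print(n,'dir',np.degrees(np.arctan2(*(w*np.sign(w[1]))[::-1])),'mean',b.mean(0))
    r=rect(sel(P,.524,-.134,.075,.006,.015));print(r)
    s=(b[:,:2]-[.524,-.1335])@e; t=(b[:,:2]-[.524,-.1335])@f; print('bar off x',np.percentile(s,[2,50,98]),'y',np.percentile(t,[1,99]))
# hook below gripper
p=get_state()['position']; h=sel(P,p[0],p[1],.04,.06,.2) 
import workcell
v,u=np.nonzero(d>0);P=world('scene',d,u,v)
h=sel(P,p[0],p[1],.04,.06,.2); print('hook z lo',np.percentile(h[:,2],[0,1,2,5]),len(h))
E
```

```text
[0.48062616 0.15060719 0.20802087] [-0.27498008  0.49133901 -2.26505435] 0.019175546684527697 [ 0.01161971 -0.0011663   0.05119712]
scene dir 64.66575858552879 mean [ 0.50947568 -0.13600802  0.12282826]
(array([ 524.1, -133.8]), array([ 97.1, 129.4]), 63.0)
bar off x [-0.01481958 -0.01210246 -0.0076124 ] y [-0.03477327  0.02960798]
top dir 63.27206334207323 mean [ 0.51677173 -0.12800441  0.12664567]
(array([ 527.4, -132.3]), array([106.2, 130.4]), 65.1)
bar off x [-0.01257507 -0.00906429 -0.00486086] y [-0.03277827  0.0353    ]
hook z lo [0.08937865 0.09245616 0.09341325 0.09640647] 594
```

Call:
{"op": "apply_moves", "data": {
  "moves": [
    {"grip": 1,"offset": [0,0,0],"angular": [0,0,0.05]},
    {"grip": 1,"offset": [0,0,0],"angular": [0,0,0.08]},
    {"grip": 1,"offset": [0,0,0],"angular": [0,0,0.09]},
    {"grip": 1,"offset": [0,0,0],"angular": [0,0,0.09]},
    {"grip": 1,"offset": [0,0,0],"angular": [0,0,0.09]},
    {"grip": 1,"offset": [0,0,0],"angular": [0,0,0.09]},
    {"grip": 1,"offset": [0,0,0],"angular": [0,0,0.09]},
    {"grip": 1,"offset": [0,0,0],"angular": [0,0,0.09]},
    {"grip": 1,"offset": [0,0,0],"angular": [0,0,0.07]},
    {"grip": 1,"offset": [0,0,0],"angular": [0,0,0.038]}
  ]
}}

```text
time: 6.3
position: [0.4798, 0.1505, 0.2065]
tcp_rot: [-2.674, -1.648, 0.003]
wrist_force: [-0.1, -0.1, -1.6]
gripper_width: 0.0194
finger_force: 58.8
```

Call:
{"op": "apply_moves", "data": {
  "moves": [
    {"grip": 1,"offset": [-8,4,0],"angular": [0,0,0]},
    {"grip": 1,"offset": [-16,7,0],"angular": [0,0,0]},
    {"grip": 1,"offset": [-20,10,0],"angular": [0,0,0]},
    {"grip": 1,"offset": [-20,10,0],"angular": [0,0,0]},
    {"grip": 1,"offset": [-20,10,0],"angular": [0,0,0]},
    {"grip": 1,"offset": [-20,10,0],"angular": [0,0,0]},
    {"grip": 1,"offset": [-20,10,0],"angular": [0,0,0]},
    {"grip": 1,"offset": [-20,10,0],"angular": [0,0,0]},
    {"grip": 1,"offset": [-20,10,0],"angular": [0,0,0]},
    {"grip": 1,"offset": [-20,10,0],"angular": [0,0,0]}
  ]
}}

```text
time: 7.3
position: [0.4788, -0.0561, 0.2069]
tcp_rot: [-2.671, -1.652, 0.001]
wrist_force: [-0.4, 0.3, -2.7]
gripper_width: 0.0189
finger_force: 58.8
```

Call:
{"op": "apply_moves", "data": {
  "moves": [
    {"grip": 1,"offset": [-20,8,0],"angular": [0,0,0]},
    {"grip": 1,"offset": [-16,6,0],"angular": [0,0,0]},
    {"grip": 1,"offset": [-10,4,0],"angular": [0,0,0]},
    {"grip": 1,"offset": [-5,2,0],"angular": [0,0,0]},
    {"grip": 1,"offset": [0,0,6],"angular": [0,0,0]},
    {"grip": 1,"offset": [0,0,10],"angular": [0,0,0]},
    {"grip": 1,"offset": [0,0,12],"angular": [0,0,0]},
    {"grip": 1,"offset": [0,0,10],"angular": [0,0,0]},
    {"grip": 1,"offset": [0,0,6],"angular": [0,0,0]},
    {"grip": 1,"offset": [0,0,0],"angular": [0,0,0]}
  ]
}}

```text
time: 8.3
position: [0.4737, -0.1085, 0.1621]
tcp_rot: [-2.67, -1.651, 0.002]
wrist_force: [-0.8, -0.1, -2.5]
gripper_width: 0.0193
finger_force: 58.8
```

```bash
python3 - <<'E'
from h import *
s=get_state(); print(s['time'],s['position'],s['wrist_force'],s['ft_torque'])
to_tool([.475,-.109,.1636],-26.6)
b=np.array([.5155,-.1292]);e=np.array([.894,-.448]);f=np.array([.448,.894])
print('bar rel TCP along hook x',(b-s['position'][:2])@e*1e3,'y',(b-s['position'][:2])@f*1e3)
im,d=capture('scene')
cv2.imwrite('pics/s3.png',cv2.resize(im[150:310,200:400],(800,640))[:600])
im,d,u,v,P=wrist(); cv2.imwrite('pics/w3.png',im)
k=sel(P,b[0],b[1],.05,.11,.135); print('wrist bar',len(k),rect(k) if len(k) else '')
E
```

```text
8.3 [ 0.47372991 -0.10846518  0.16213126] [-0.82740832 -0.13531343 -2.48989113] [ 0.03890935 -0.02355441 -0.02705623]
tool off mm [ 0.1  1.4 -1.5] yaw y -26.54 z axis [-0.0025  0.0013 -1.    ]
rot [-0.0028 -0.      0.001 ]
off in goal frame [ 0.1  1.4 -1.5]
bar rel TCP along hook x 46.63165985027068 y 0.17606799239094081
wrist bar 1407 (array([ 515.9, -124.5]), array([53. , 49.6]), 21.3)
```

View pics/s3.png

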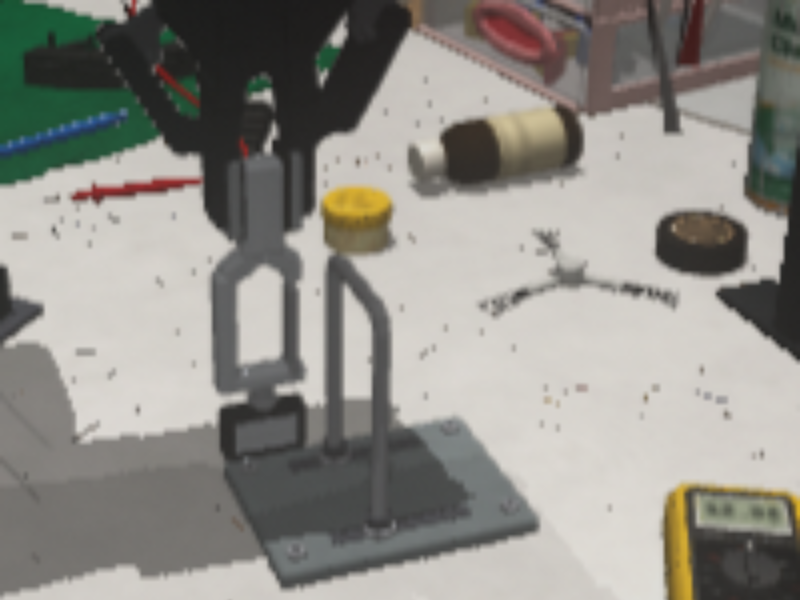

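The hook hangs upright at (258,330) with its gate at (292,320) facing the bar at (360,290). Next I advance gently.

Call:
{"op": "apply_moves", "data": {
  "moves": [
    {"grip": 1,"offset": [0,2,-1],"angular": [0,0,0]},
    {"grip": 1,"offset": [0,4,0],"angular": [0,0,0]},
    {"grip": 1,"offset": [0,4,0],"angular": [0,0,0]},
    {"grip": 1,"offset": [0,4,0],"angular": [0,0,0]},
    {"grip": 1,"offset": [0,4,0],"angular": [0,0,0]},
    {"grip": 1,"offset": [0,2,0],"angular": [0,0,0]},
    {"grip": 1,"offset": [0,0,0],"angular": [0,0,0]}
  ]
}}

```text
time: 9.1
position: [0.4927, -0.1184, 0.1643]
tcp_rot: [2.673, 1.651, 0.0]
wrist_force: [-0.4, 0.5, -2.7]
gripper_width: 0.019
finger_force: 58.8
```

Call:
{"op": "apply_moves", "data": {
  "moves": [
    {"grip": 1,"offset": [0,2,0],"angular": [0,0,0]},
    {"grip": 1,"offset": [0,2,0],"angular": [0,0,0]},
    {"grip": 1,"offset": [0,2,0],"angular": [0,0,0]},
    {"grip": 1,"offset": [0,0,0],"angular": [0,0,0]}
  ]
}}

```text
time: 9.5
position: [0.4967, -0.1204, 0.1641]
tcp_rot: [-2.671, -1.65, 0.002]
wrist_force: [-2.9, 0.9, -0.2]
gripper_width: 0.0188
finger_force: 59.0
```

Call:
{"op": "apply_moves", "data": {
  "moves": [
    {"grip": 1,"offset": [0,2,0],"angular": [0,0,0]},
    {"grip": 1,"offset": [0,2,0],"angular": [0,0,0]},
    {"grip": 1,"offset": [0,0,0],"angular": [0,0,0]}
  ]
}}

```text
time: 9.8
position: [0.5008, -0.1224, 0.164]
tcp_rot: [-2.671, -1.65, 0.001]
wrist_force: [-2.5, 1.0, -1.0]
gripper_width: 0.0189
finger_force: 58.8
```

Call:
{"op": "apply_moves", "data": {
  "moves": [
    {"grip": 1,"offset": [0,2,0],"angular": [0,0,0]},
    {"grip": 1,"offset": [0,2,0],"angular": [0,0,0]},
    {"grip": 1,"offset": [0,2,0],"angular": [0,0,0]},
    {"grip": 1,"offset": [0,2,0],"angular": [0,0,0]},
    {"grip": 1,"offset": [0,0,0],"angular": [0,0,0]}
  ]
}}

```text
time: 10.3
position: [0.5085, -0.1262, 0.1641]
tcp_rot: [-2.672, -1.651, 0.0]
wrist_force: [-3.7, 1.4, -2.8]
gripper_width: 0.0193
finger_force: 58.9
```

Call:
{"op": "apply_moves", "data": {
  "moves": [
    {"grip": 1,"offset": [0,1.5,0],"angular": [0,0,0]},
    {"grip": 1,"offset": [0,1.5,0],"angular": [0,0,0]},
    {"grip": 1,"offset": [0,0,0],"angular": [0,0,0]}
  ]
}}

```text
time: 10.6
position: [0.5112, -0.1276, 0.1642]
tcp_rot: [-2.673, -1.651, 0.0]
wrist_force: [-3.4, 2.0, -1.4]
gripper_width: 0.019
finger_force: 58.9
```

```bash
python3 - <<'E'
from h import *
s=get_state(); print(s['time'],s['position'],s['wrist_force'],s['ft_torque'])
b=np.array([.5155,-.1292]);e=np.array([.894,-.448])
print('bar rel TCP along hook x',(b-s['position'][:2])@e*1e3, 'F',s['wrist_force'][:2]@e)
to_tool([.475,-.109,.1636],-26.6)
im,d=capture('scene')
cv2.imwrite('pics/s4.png',cv2.resize(im[185:285,230:330],(600,600),interpolation=cv2.INTER_CUBIC))
E
```

```text
10.6 [ 0.51118225 -0.12761524  0.16421116] [-3.35854999  1.98023121 -1.41307207] [0.35560141 0.84351892 0.00680618]
bar rel TCP along hook x 4.570040735160394 F -3.8896872765574004
tool off mm [  0.5 -40.7   0.6] yaw y -26.59 z axis [-1.e-04  1.e-04 -1.e+00]
rot [-0.0002 -0.0001  0.0002]
off in goal frame [  0.4 -40.7   0.6]
```

View pics/s4.png

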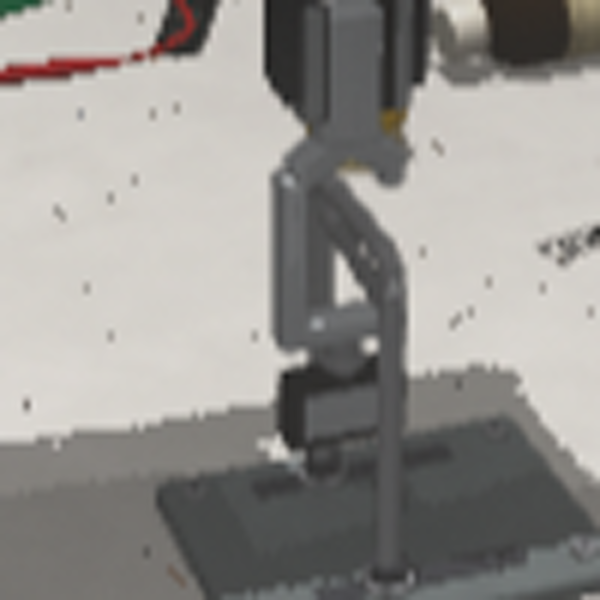

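The bar is entering the mouth below the nose (at 390,180). I continue in 1 mm steps until I feel the stop.

Call:
{"op": "apply_moves", "data": {
  "moves": [
    {"grip": 1,"offset": [0,1,0],"angular": [0,0,0]},
    {"grip": 1,"offset": [0,1,0],"angular": [0,0,0]},
    {"grip": 1,"offset": [0,0,0],"angular": [0,0,0]}
  ]
}}

```text
time: 10.95
position: [0.513, -0.1285, 0.1643]
tcp_rot: [-2.673, -1.651, 0.0]
wrist_force: [-4.3, 2.2, -1.8]
gripper_width: 0.0191
finger_force: 58.9
```

Call:
{"op": "apply_moves", "data": {
  "moves": [
    {"grip": 1,"offset": [0,1,0],"angular": [0,0,0]},
    {"grip": 1,"offset": [0,0,0],"angular": [0,0,0]}
  ]
}}

```text
time: 11.15
position: [0.5139, -0.129, 0.1643]
tcp_rot: [2.673, 1.651, 0.0]
wrist_force: [-4.0, 2.4, -2.8]
gripper_width: 0.0192
finger_force: 58.9
```

Call:
{"op": "apply_moves", "data": {
  "moves": [
    {"grip": 1,"offset": [0,1,0],"angular": [0,0,0]},
    {"grip": 1,"offset": [0,0,0],"angular": [0,0,0]}
  ]
}}

```text
time: 11.35
position: [0.5146, -0.1294, 0.1642]
tcp_rot: [-2.672, -1.651, 0.0]
wrist_force: [-4.7, 1.8, -2.4]
gripper_width: 0.0191
finger_force: 58.7
```

Call:
{"op": "apply_moves", "data": {
  "moves": [
    {"grip": 1,"offset": [0,0,2],"angular": [0,0,0]},
    {"grip": 1,"offset": [0,0,2],"angular": [0,0,0]},
    {"grip": 1,"offset": [0,0,2],"angular": [0,0,0]},
    {"grip": 1,"offset": [0,0,0],"angular": [0,0,0]}
  ]
}}

```text
time: 11.75
position: [0.5151, -0.1296, 0.1581]
tcp_rot: [2.672, 1.651, 0.001]
wrist_force: [-2.4, 2.1, -2.8]
gripper_width: 0.0191
finger_force: 58.8
```

Call:
{"op": "apply_moves", "data": {
  "moves": [
    {"grip": 1,"offset": [0,0,2],"angular": [0,0,0]},
    {"grip": 1,"offset": [0,0,2],"angular": [0,0,0]},
    {"grip": 1,"offset": [0,0,2],"angular": [0,0,0]},
    {"grip": 1,"offset": [0,0,0],"angular": [0,0,0]}
  ]
}}

```text
time: 12.15
position: [0.5165, -0.1304, 0.1525]
tcp_rot: [2.669, 1.649, 0.004]
wrist_force: [0.6, -0.5, -1.5]
gripper_width: 0.0193
finger_force: 59.1
```

Call:
{"op": "apply_moves", "data": {
  "moves": [
    {"grip": 1,"offset": [0,0,1],"angular": [0,0,0]},
    {"grip": 1,"offset": [0,0,1],"angular": [0,0,0]},
    {"grip": 1,"offset": [0,0,1],"angular": [0,0,0]},
    {"grip": 1,"offset": [0,0,0],"angular": [0,0,0]}
  ]
}}

```text
time: 12.55
position: [0.5149, -0.1295, 0.1493]
tcp_rot: [2.672, 1.651, 0.0]
wrist_force: [-0.4, -0.7, -2.2]
gripper_width: 0.0189
finger_force: 59.1
```

Call:
{"op": "apply_moves", "data": {
  "moves": [
    {"grip": 1,"offset": [0,0,1],"angular": [0,0,0]},
    {"grip": 1,"offset": [0,0,1],"angular": [0,0,0]},
    {"grip": 1,"offset": [0,0,0.5],"angular": [0,0,0]},
    {"grip": 1,"offset": [0,0,0],"angular": [0,0,0]}
  ]
}}

```text
time: 12.95
position: [0.5146, -0.1293, 0.1467]
tcp_rot: [-2.673, -1.651, 0.0]
wrist_force: [0.4, 0.5, -1.6]
gripper_width: 0.0191
finger_force: 59.1
```

Call:
{"op": "apply_moves", "data": {
  "moves": [
    {"grip": 1,"offset": [0,0,0.5],"angular": [0,0,0]},
    {"grip": 1,"offset": [0,0,0.5],"angular": [0,0,0]},
    {"grip": 1,"offset": [0,0,0],"angular": [0,0,0]}
  ]
}}

```text
time: 13.25
position: [0.5146, -0.1294, 0.1457]
tcp_rot: [-2.673, -1.651, 0.0]
wrist_force: [-0.2, -0.7, -1.7]
gripper_width: 0.0192
finger_force: 59.1
```

Call:
{"op": "apply_moves", "data": {
  "moves": [
    {"grip": 1,"offset": [0,0,0.5],"angular": [0,0,0]},
    {"grip": 1,"offset": [0,0,0.5],"angular": [0,0,0]},
    {"grip": 1,"offset": [0,0,0],"angular": [0,0,0]}
  ]
}}

```text
time: 13.55
position: [0.5151, -0.1296, 0.1453]
tcp_rot: [2.672, 1.651, 0.001]
wrist_force: [0.1, -0.2, 1.2]
gripper_width: 0.0194
finger_force: 59.7
```

```bash
python3 - <<'E'
from h import *
s=get_state(); print(s['position'],s['wrist_force'],s['ft_torque'])
im,d=capture('scene')
cv2.imwrite('pics/s5.png',cv2.resize(im[185:285,230:330],(600,600),interpolation=cv2.INTER_CUBIC))
E
```

```text
[ 0.51508881 -0.12958092  0.1452575 ] [ 0.08496146 -0.17035106  1.23176687] [0.03933508 0.05631887 0.01237957]
```

View pics/s5.png

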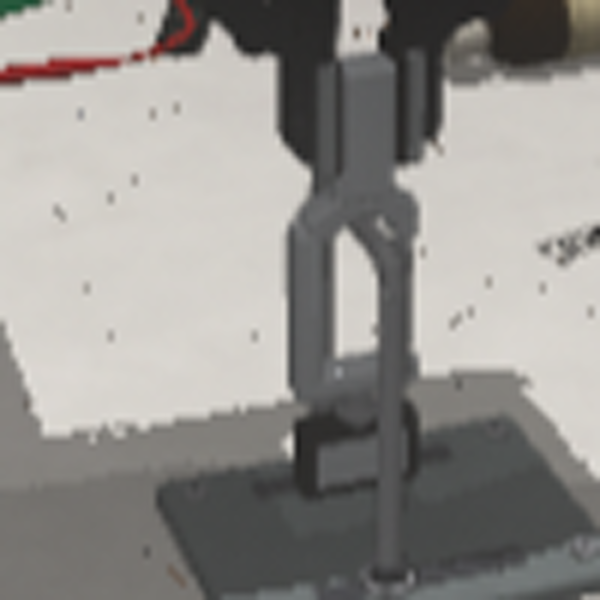

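The bar is in the crown, at about (370,215), and the hook's weight is on the eye (z force rose by 3 N). Releasing now.

Call:
{"op": "apply_moves", "data": {
  "moves": [
    {"grip": 0.75,"offset": [0,0,0],"angular": [0,0,0]},
    {"grip": 0.7,"offset": [0,0,0],"angular": [0,0,0]},
    {"grip": 0.6,"offset": [0,0,0],"angular": [0,0,0]},
    {"grip": 0.45,"offset": [0,0,0],"angular": [0,0,0]},
    {"grip": 0.4,"offset": [0,0,0],"angular": [0,0,0]},
    {"grip": 0.4,"offset": [0,0,0],"angular": [0,0,0]}
  ]
}}

```text
time: 14.2
position: [0.5147, -0.1294, 0.1448]
tcp_rot: [-2.673, -1.651, 0.0]
wrist_force: [0.4, 0.7, -0.3]
gripper_width: 0.0512
finger_force: 0.0
```

Call:
{"op": "apply_moves", "data": {
  "moves": [
    {"grip": 0.4,"offset": [0,0,-8],"angular": [0,0,0]},
    {"grip": 0.4,"offset": [0,0,-15],"angular": [0,0,0]},
    {"grip": 0.4,"offset": [0,0,-20],"angular": [0,0,0]},
    {"grip": 0.4,"offset": [0,0,-20],"angular": [0,0,0]},
    {"grip": 0.4,"offset": [0,0,-20],"angular": [0,0,0]},
    {"grip": 0.4,"offset": [0,0,-15],"angular": [0,0,0]},
    {"grip": 0.4,"offset": [0,0,0],"angular": [0,0,0]},
    {"grip": 0.4,"offset": [0,0,0],"angular": [0,0,0]},
    {"grip": 0.4,"offset": [0,0,0],"angular": [0,0,0]},
    {"grip": 0.4,"offset": [0,0,0],"angular": [0,0,0]}
  ]
}}

```text
time: 15.2
position: [0.5141, -0.1291, 0.2418]
tcp_rot: [-2.671, -1.65, 0.002]
wrist_force: [0.5, 0.6, 0.0]
gripper_width: 0.051
finger_force: 0.0
```

Call:
{"op": "apply_moves", "data": {
  "moves": [
    {"grip": 0.4,"offset": [0,0,0],"angular": [0,0,0]},
    {"grip": 0.4,"offset": [0,0,0],"angular": [0,0,0]},
    {"grip": 0.4,"offset": [0,0,0],"angular": [0,0,0]},
    {"grip": 0.4,"offset": [0,0,0],"angular": [0,0,0]},
    {"grip": 0.4,"offset": [0,0,0],"angular": [0,0,0]},
    {"grip": 0.4,"offset": [0,0,0],"angular": [0,0,0]},
    {"grip": 0.4,"offset": [0,0,0],"angular": [0,0,0]},
    {"grip": 0.4,"offset": [0,0,0],"angular": [0,0,0]},
    {"grip": 0.4,"offset": [0,0,0],"angular": [0,0,0]},
    {"grip": 0.4,"offset": [0,0,0],"angular": [0,0,0]}
  ]
}}

```text
time: 16.2
position: [0.5147, -0.1294, 0.2428]
tcp_rot: [2.673, 1.651, -0.0]
wrist_force: [-0.3, 0.7, 0.4]
gripper_width: 0.051
finger_force: 0.0
```

```bash
python3 - <<'E'
from h import *
im,d=capture('scene')
for _ in range(6): im2,d2=capture('scene')
cv2.imwrite('pics/s6.png',cv2.resize(im2[185:285,230:330],(600,600),interpolation=cv2.INTER_CUBIC))
print(cv2.absdiff(im,im2)[185:285,230:330].mean(), get_state()['time'])
E
```

```text
0.37123333333333336 16.55
```

View pics/s6.png

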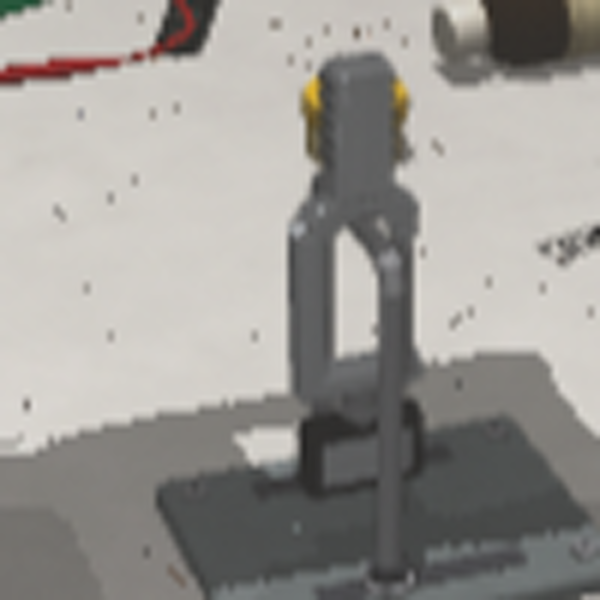

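The hook hangs upright and still at (355,270) with the bar in its crown, and the gripper is clear of it.

```bash
python3 -c "
from workcell import close_job
print(close_job())"
```

```text
the job is handed in; nothing more can be done
None
```

The job is handed in: the hook hangs upright and still from the eye's bar, released, with the bar in its crown. I judged the gate shut by feel, because the side force fell to zero once the bar passed it; the hand-in gave no verdict.

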